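# Close up the printing blocks in the galley and latch them

## Task

Four printing blocks stand in a row in the aluminium channel, short of its end stop. Push the row along the channel, all blocks together, until it sits tight against the end stop, and only then push the swing latch all the way across the channel behind the last block. Do not lift, tip or pull apart the blocks, leave the tape, jar and tin where they are, and finish with the hand clear.

Things in the scene. Friction and masses are not known exactly. Their poses are not given: they have to be found in the camera images.
- galley: Fixed aluminium galley, a straight open-topped channel. Origin: on the table surface in the channel's centre plane. x runs along the channel to the end stop, roughly to world +y (yaw 1.0 to 2.15); z up. Channel floor 6 mm above the table, 47 mm wide between two lips 6 mm thick, lip tops 14 mm above the table. It runs from x = -165 mm (open end, no wall) to the stop's face at x = +145 mm.
- stop (a point): Middle of the end stop's face, at galley x = +145 mm, y = 0, 24 mm above the table. The stop is a fixed plate across the channel's left end as seen from the robot, 10 mm thick, its top 36 mm above the table.
- latch (a joint): Brass swing latch bar beside the channel (galley -y side, away from the robot), turning level, in rad. 0: parallel to the channel, outside it, tip to the open end. Starts at -0.7 to -0.1 (negative: tip swung outward). Grows as the tip swings in over the channel; 1.57: square across it, at its limit. Friction 0.05 N m; stays where left. Shut, it clears a row fully home by 4 mm; it cannot shut on a short row.
- latch_pivot (a point): The latch's vertical pivot axis, at the bar's mid height (28 mm above the table), at galley x = -25, y = -40 mm. The pivot is 20 mm across, on a post 24 mm across and 19 mm high.
- latch_tip (a point): Middle of the free end of the latch bar, at mid height, 28 mm above the table and 66 mm from the pivot. The bar is 12 mm wide and 16 mm tall (20 to 36 mm above the table).
- block_a: Wooden printing block, dark lino face on top cut with a round disc; 40 mm along the channel, 44 across, 36 tall, about 60 g. Origin: centre of its underside; x along the channel. One of four equal blocks standing touching in a row, in any order, 65 to 105 mm short of the stop; tops 42 mm above the table. With the row home, the last block's centre is at galley x = +5 mm.
- block_b: Wooden printing block, dark lino face on top cut with three parallel bars; 40 mm along the channel, 44 across, 36 tall, about 60 g. Origin: centre of its underside; x along the channel. One of four equal blocks standing touching in a row, in any order, 65 to 105 mm short of the stop; tops 42 mm above the table. With the row home, the last block's centre is at galley x = +5 mm.
- block_c: Wooden printing block, dark lino face on top cut with a diamond (a square turned by 45 degrees); 40 mm along the channel, 44 across, 36 tall, about 60 g. Origin: centre of its underside; x along the channel. One of four equal blocks standing touching in a row, in any order, 65 to 105 mm short of the stop; tops 42 mm above the table. With the row home, the last block's centre is at galley x = +5 mm.
- block_d: Wooden printing block, dark lino face on top cut with a plus-shaped cross; 40 mm along the channel, 44 across, 36 tall, about 60 g. Origin: centre of its underside; x along the channel. One of four equal blocks standing touching in a row, in any order, 65 to 105 mm short of the stop; tops 42 mm above the table. With the row home, the last block's centre is at galley x = +5 mm.
- tape: Bystander: blue roll of masking tape lying flat, 84 mm across, 24 mm high. Origin: centre of its underside.
- ink_jar: Bystander: ink jar, 56 mm across, 62 mm high. Origin: centre of its underside.
- stamp_pad: Bystander: round dark metal tin, 68 mm across, 18 mm high. Origin: centre of its underside.
Mind the look-alikes: they are no part of the job. What is shaped like the block_b but green, orange or purple is not meant.

How it is judged (in metres and radians):
On the way, in this order (a step that is already met when the one before it is completed fails the run):
1. the whole row is home against the end stop, the latch not yet shut (x of each of block_a, block_b, block_c, block_d in the frame of galley above 0.002 m and value of joint latch below 1.2 rad), for 0.2 s.
2. the latch is shut across the channel (x of each of block_a, block_b, block_c, block_d in the frame of galley above 0.002 m and value of joint latch above 1.45 rad), for 0.2 s.
At the end, for the whole second after the job is handed in: All four blocks flat in the channel, at rest, closed up against the end stop (the last one within 3 mm of fully home), and the latch square across the channel behind them (joint above 1.45 rad of 1.57) (all of step 2 and y of block_a in the frame of galley between -0.004 and 0.004 m and z of each of block_a, block_b, block_c, block_d in the frame of galley below 0.009 m and angle between each of block_a, block_b, block_c, block_d's own z axis and vertical below 0.08 rad and linear speed of each of block_a, block_b, block_c, block_d below 0.01 m/s and y of block_b in the frame of galley between -0.004 and 0.004 m and y of block_c in the frame of galley between -0.004 and 0.004 m and y of block_d in the frame of galley between -0.004 and 0.004 m); the robot touches nothing.
It fails at once if a block is lifted more than 10 mm off the channel floor (z of any of block_a, block_b, block_c, block_d in the frame of galley above 0.016 m).
It fails at once if a block is tipped by more than 0.3 rad (angle between any of block_a, block_b, block_c, block_d's own z axis and vertical above 0.3 rad).
It fails at once if the row is pulled apart: gaps of more than 15 mm in all (distance between block_a and block_b above 0.136 m or distance between any of block_a, block_b and block_c above 0.136 m or distance between any of block_a, block_b, block_c and block_d above 0.136 m).
It fails at once if the tape, jar or tin is moved by more than 15 mm (distance of any of tape, ink_jar, stamp_pad from where it was at the start of the episode above 0.015 m).
It also fails if it takes over 48 s, if anything falls off the work surface, if the arm or the gripper's body presses on something with over 40 N, if the wrist force passes 120 N, or if a joint passes its speed limit or range.

## Robot

A 6-joint arm with a two-finger parallel gripper is mounted at the origin on the work surface. World frame = base frame: x ahead of the robot, y to its left, z up, the work surface at z = 0. Lengths are in mm, angles in rad, forces in N, time in s.
With the tool pointing down it reaches from about 325 to 875 mm from the base axis. Payload 4.4 kg.
Tool frame: the origin (TCP) lies on the centre line of the jaws, within the pads' length; the fingertips stand ahead of it and the grasp point (between the pads) lies 6 mm ahead of it (ctrl.tcp_to_tips is the z of the fingertips in the tool frame, in mm); z points along the fingers, y is the line along which they close (so a half turn about z gives the same grasp; the last joint's range is limited). The gripper opens to 85 mm and grips with 20 to 120 N. Pads are 22 mm wide; open, the fingers measure 114 mm over their backs; the gripper's body (76 mm by 85 mm) begins 54 mm behind the grasp point. The pads swing forward as they close: fully open they stand 13 mm farther back than shut.
Start: joints at [-1.48, 0.207, 1.542, -0, 1.393, -0.15], TCP at [137.113, -558.415, 256.282] pointing down, gripper open.
Joint ranges: [-2.73, 2.73], [-0.86, 2.22], [0.23, 2.46], [-1.11, 4.25], [0.08, 2.63], [-2.82, 2.82]. Speed limits (rad/s): [2.79, 2.79, 3.14, 3.14, 3.14, 3.14].

## Interface

Orientations are given as a 3x3 rotation matrix whose columns are the frame's x, y, z axes.
In Python, from plant import ctrl, sensors, optics gives the robot as it stands. Calls block until the motion is done:
- ctrl.move_ptp(position, orientation): joint-space move of the TCP to a pose.
- ctrl.move_l(position, rot=None, vel=150, threshold=None): straight line of the TCP; rot=None keeps the orientation; vel is the mean speed in mm/s. With threshold (N) it stops when the force on the tool has changed by that much, and returns True; else False.
- ctrl.set_joints(angles): joint-space move.
- ctrl.gripper_to(opening, force=None): finger opening in mm; force is the grip in N (None keeps the last); returns when the fingers have stopped.
- ctrl.hold(seconds).
- ctrl.solve_ik(position, orientation): joint angles nearest the present ones, or None.
- sensors.read_state(): the state.
- optics.grab_frame(name): name is "side" or "top"; returns (picture, depth): 384x512x3 uint8, red, green, blue; 384x512 float32, mm along the optical axis (not along the pixel's ray), 0 where there is no reading.
- optics.camera_params(name): a dict with "mtx" (3x3 intrinsics, pixels), "R" (3x3) and "t" (3): a world point X has camera coordinates R X + t. Camera axes: x right, y down, z forward; pixel columns grow to the right and rows downward; lengths in mm; the calibration is good to about 2 mm. A picture is of the moment at which its call begins. camera_params takes no time and is no camera call.
A pose or a line that the arm cannot do raises ctrl.MotionError and nothing moves.
- ctrl.finish_job(): hands the job in; it is judged then, once.
The state is a dict: "t": time; "q": joint angles; "qvel": joint speeds; "tau": joint torques, N m; "eef_pos": TCP position; "eef_rot": TCP orientation; "force": force on the tool from outside, world axes, zero at the start; "wrist_torque": the same for the moment, N m; "grip_width": finger opening in mm; "grasp_force": force on a finger pad.
Only numpy, scipy, OpenCV 4.12 (cv2) and the standard library are available. Lean on these libraries where they do the work, as an engineer would, in place of code of your own. Each camera call takes 0.05 s, during which the arm holds its last target. There are 200 camera calls.

## Working session

There is one attempt and no reset: what is moved stays moved. The work goes in short steps, each a Python script; the robot and the scene stay as the last script left them, time stands still between calls to the robot, and variables do not carry over. Pictures are saved under pics/ and viewed, at most 10 in all, crops included, and the job is handed in when it is done.

```bash
ls; mkdir -p pics
python3 - <<'E'
from plant import ctrl,sensors,optics
import cv2,numpy as np
for n in("top","side"):
    p,d=optics.grab_frame(n); cv2.imwrite(f"pics/{n}0.png",p[:,:,::-1]); np.savez(f"{n}0.npz",p=p,d=d)
    c=optics.camera_params(n); print(n,c)
print(ctrl.tcp_to_tips,sensors.read_state())
E
```

```text
pics
top {'mtx': array([[380.0811692,   0.       , 258.7242247],
       [  0.       , 380.0811692, 186.2038662],
       [  0.       ,   0.       ,   1.       ]]), 'R': array([[ 0.00858332, -0.99910956, -0.04130877],
       [-0.99178681, -0.00323392, -0.12786112],
       [ 0.12761368,  0.04206697, -0.99093144]]), 't': array([-22.25546097, 572.36356397, 797.43831992])}
side {'mtx': array([[459.11958307,   0.        , 266.97611839],
       [  0.        , 459.11958307, 189.45595726],
       [  0.        ,   0.        ,   1.        ]]), 'R': array([[-0.96977227, -0.24352574,  0.0153935 ],
       [-0.18201891,  0.67993881, -0.71031847],
       [ 0.16251419, -0.69164907, -0.70371209]]), 't': array([537.68306132, 182.64268998, 987.74791335])}
25.0 {'t': 0.1, 'q': array([-1.48047958e+00,  2.07354747e-01,  1.54281784e+00, -9.73086045e-07,
        1.39350465e+00, -1.50532152e-01]), 'qvel': array([ 0.00028635, -0.00089657, -0.00344608, -0.00013162,  0.00081237,
       -0.00119827]), 'tau': array([-9.33171686e-04, -3.84092295e+01, -2.92548609e+01, -3.71718224e-04,
        4.87437006e-03,  1.55967314e-05]), 'eef_pos': array([ 137.065983  , -557.77105252,  255.227287  ]), 'eef_rot': array([[ 9.71135827e-01,  2.38527085e-01, -1.88971404e-04],
       [ 2.38526957e-01, -9.71133658e-01,  2.07600655e-03],
       [ 3.11667302e-04, -2.06115912e-03, -9.99997827e-01]]), 'force': array([ 1.191701  , -0.35689449,  0.23613291]), 'wrist_torque': array([ 0.04420246, -0.02083829,  0.00113879]), 'grasp_force': 0.0, 'grip_width': 85.29880968999645}
```

View pics/top0.png

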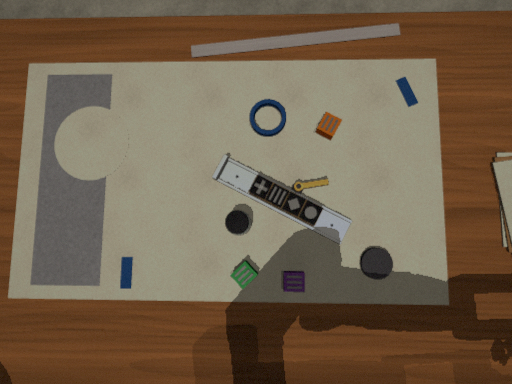

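View pics/side0.png

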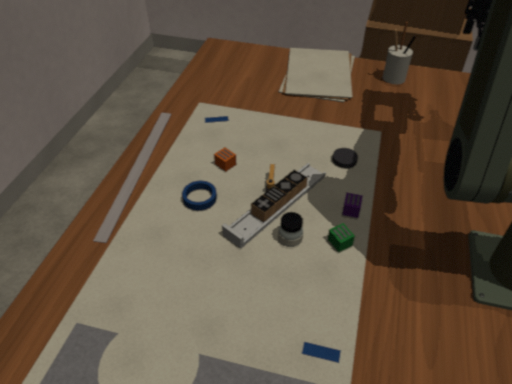

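The top view shows the stop at about (222,165), the open end at (347,230), and the row running plus, bars, diamond, disc from (262,187) to (311,213). The latch pivot is at (298,186) and its tip at (327,181). The jar at (237,221), tape at (268,117) and tin at (376,263) are all nearby. The side view agrees.

```bash
cat > h.py <<'E'
from plant import ctrl,sensors,optics
import cv2,numpy as np
def world(n,d):
    c=optics.camera_params(n); K=c["mtx"]; v,u=np.mgrid[:384,:512]
    P=np.stack([(u-K[0,2])/K[0,0]*d,(v-K[1,2])/K[1,1]*d,d],-1)-c["t"]
    return P@c["R"]          # R^T (Pc-t)
def rect(Q):
    c,s,a=cv2.minAreaRect(Q[:,:2].astype(np.float32)); 
    b=cv2.boxPoints((c,s,a)); e=[b[1]-b[0],b[2]-b[1]]; e=max(e,key=np.linalg.norm)
    if e[1]<0:e=-e
    return np.round(c,1),np.round(sorted(s),1),round(float(np.arctan2(e[1],e[0])),4)
def row(n,p,d):
    W=world(n,d); m=(W[...,2]>37)&(W[...,2]<50)&(p.sum(-1)<330)
    return W,m
E
python3 - <<'E'
from h import *
C0=None
for n in("top","side"):
    z=np.load(n+"0.npz"); p,d=z["p"],z["d"]; W=world(n,d)
    if n=="top": cen=W[200,287]
    near=(np.linalg.norm(W[...,:2]-cen[:2],axis=-1)<240)&(d>0)
    tab=near&(abs(W[...,2])<5); print(n,"cen",cen,"table z",np.median(W[...,2][tab]))
    hsv=cv2.cvtColor(p,cv2.COLOR_RGB2HSV).astype(int)
    def rep(name,m):
        k,l,st,ce=cv2.connectedComponentsWithStats(m.astype(np.uint8))
        for i in range(1,k):
            if st[i,4]>25:
                Q=W[l==i]; print(name,st[i,:5],np.median(Q,0).round(1),rect(Q))
    rep("high",near&(W[...,2]>37)&(W[...,2]<50))
    rep("mid",near&(W[...,2]>10)&(W[...,2]<80))
    rep("brass",near&(hsv[...,0]>14)&(hsv[...,0]<30)&(hsv[...,1]>130)&(W[...,2]>18)&(W[...,2]<45))
    rep("gal",near&(W[...,2]>3.5)&(W[...,2]<60))
E
```

```text
top cen [541.85212186 -80.5211394   42.33107949] table z 0.7306616489078654
high [321 112  18  24 123] [ 711.9 -174.1   37.7] (array([ 712.1, -174.8]), array([32.9, 48. ]), 2.8401)
high [ 248  175   75   51 1503] [541.9 -76.3  42.5] (array([542.7, -76. ]), array([ 44.1, 160. ]), 1.099)
high [294 182  16   7  46] [ 573.  -106.7   38.6] (array([ 575.4, -112. ]), array([13.4, 32.4]), 1.6689)
high [231 262  26  25 127] [383.9  14.7  37.8] (array([381.6,  12.7]), array([38.9, 42.8]), 2.3346)
high [284 273  17   7  54] [380.7 -92.1  37.8] (array([380.8, -91. ]), array([12.5, 33.8]), 1.5843)
high [284 281  20  11 104] [361.3 -95.2  38. ] (array([360.3, -94.1]), array([21. , 40.1]), 1.5784)
mid [249  99  37  37 525] [733.7 -36.1  23.3] (array([734. , -35.9]), array([82.1, 83.3]), 1.3245)
mid [316 112  26  28 406] [ 709.7 -172.    36.4] (array([ 712.4, -173.6]), array([39.8, 44.8]), 2.6356)
mid [ 212  154  140   91 2698] [548.5 -79.2  40.7] (array([570.5, -80.7]), array([112.9, 318.9]), 1.0973)
mid [225 210  26  26 535] [492.1  23.6  61.6] (array([493.3,  25.3]), array([51.1, 54.7]), 0.0085)

[... 2743 characters left out ...]
 26  25 393] [ 710.5 -166.1   31.9] (array([ 708.4, -192.7]), array([51.3, 85.7]), 1.2049)
gal [332 149  24  21 284] [ 414.8 -255.    18.1] (array([ 416.7, -259.9]), array([41. , 65.2]), 2.5228)
gal [ 221  163  105   87 3023] [557.9 -41.6  21.4] (array([576.4, -89.7]), array([138.8, 347.4]), 1.1219)
gal [181 179  36  35 641] [734.7 -32.9  21.1] (array([736.1, -45.4]), array([ 82.6, 115.5]), 1.6763)
gal [341 192  22  26 400] [370.  -78.8  35.7] (array([ 368.5, -112.4]), array([45.5, 84.9]), 1.5605)
gal [274 222  29  26 427] [491.1  47.8  32.6] (array([501.9,  30.4]), array([48.7, 73.3]), 2.8196)
gal [327 222  28  30 534] [383.1  19.8  35.1] (array([382.7,  -2.9]), array([65.7, 68.8]), 2.3096)
```

Run:
```python
import cv2,numpy as np
a=cv2.imread("pics/top0.png")[145:250,205:360]; b=cv2.imread("pics/side0.png")[155:250,215:335]
a=cv2.resize(a,None,fx=5,fy=5,interpolation=2)
b=cv2.resize(b,None,fx=5,fy=5,interpolation=2)
cv2.imwrite("pics/topc.png",a);cv2.imwrite("pics/sidec.png",b)
```

```text
(no output)
```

View pics/topc.png

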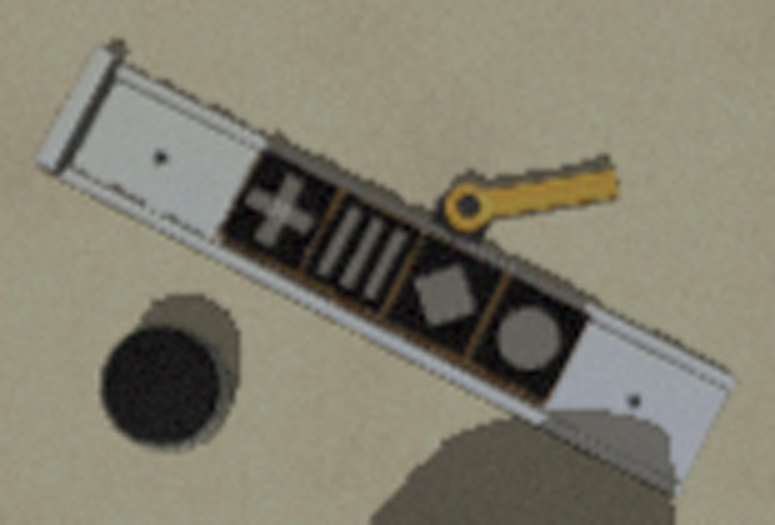

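View pics/sidec.png

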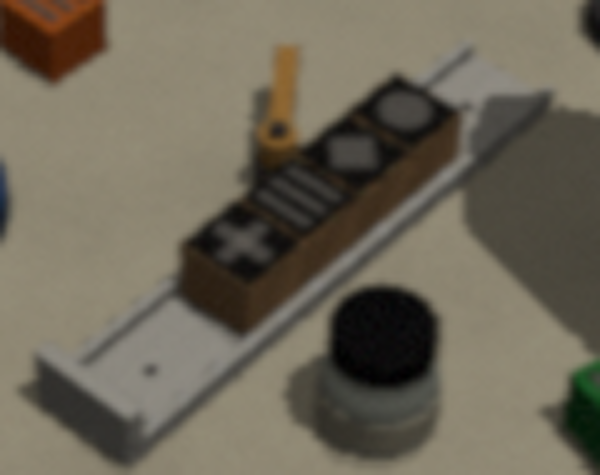

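Galley yaw measures about 1.097 in both views and block tops are at 42.5 mm, which matches the text. The row reads 160 x 44 mm. Next I'll fix the galley frame from the stop and the latch.

Run:
```python
from h import *
yaw=1.097; e=np.array([np.cos(yaw),np.sin(yaw)]); n=np.array([-e[1],e[0]]); c=np.array([542.7,-76.])
for nm in("top","side"):
    z=np.load(nm+"0.npz"); W=world(nm,z["d"]); Q=W[z["d"]>0]; X=(Q[:,:2]-c)@e; Y=(Q[:,:2]-c)@n; Z=Q[:,2]
    s=(X>110)&(X<200)&(abs(Y)<35)&(Z>31)&(Z<45); t=(abs(X)<100)&(abs(Y)<30)&(Z>39)&(Z<46)
    print(nm,"stop",s.sum(),np.percentile(X[s],[2,10,50,90,98]).round(1),np.percentile(Y[s],[2,98]).round(1),Z[s].mean())
    print(" row x",np.percentile(X[t],[1,99]).round(1),"y",np.percentile(Y[t],[1,99]).round(1),"z",np.median(Z[t]))
    g=(abs(Y)<34)&(X<-82)&(X>-200)&(Z>3.5)&(Z<25); print(" gal end",np.percentile(X[g],[1,3]).round(1),"y",np.percentile(Y[g],[1,99]).round(1))
    l=(Y<-33)&(Y>-130)&(X<20)&(X>-100)&(Z>31)&(Z<42)
    print(" latch",l.sum(),"piv end x",X[l].max().round(1),"tip",X[l].min().round(1),"y",Y[l].max().round(1),Y[l].min().round(1),rect(np.c_[X,Y][l]),np.median(Z[l]))
```

```text
top stop 125 [158.  158.5 162.5 166.7 167.5] [-27.9  27.9] 35.57589404130378
 row x [-78.8  78.5] y [-21.4  21.7] z 42.512532973342786
 gal end [-190.8 -171.2] y [-29.3  29.5]
 latch 205 piv end x -1.9 tip -66.4 y -33.3 -83.3 (array([-35.5, -56. ]), array([18.1, 74.9]), 0.5846) 36.22671562158744
side stop 120 [158.3 160.1 164.4 167.9 168.7] [-29.2  28.1] 36.16510157206413
 row x [-77.5  80.1] y [-23.5  21. ] z 43.15712363062046
 gal end [-191.8 -186.3] y [-31.6  28.9]
 latch 117 piv end x -0.3 tip -64.6 y -33.3 -81.8 (array([-31.3, -59.3]), array([17.3, 75.2]), 0.7086) 37.29994266744206
```

Stop face is at +158 mm from the row centre, so the row centre sits at galley x = -13, i.e. 78 mm short. Pivot is consistent with (-25,-40) and the latch reads about -0.58. Now I push.

```bash
cat >> h.py <<'E'
yaw=1.097; e=np.array([np.cos(yaw),np.sin(yaw)]); n=np.array([-e[1],e[0]]); O=np.array([542.7,-76.])+13*e
def G(x,y,z): return np.r_[O+x*e+y*n,z]      # galley -> world, mm
yt=np.r_[-n,0]; zt=np.array([0,0,-1.]); RT=np.c_[np.cross(yt,zt),yt,zt]
def gp():
    s=sensors.read_state(); q=s["eef_pos"]; d=q[:2]-O
    return np.round([d@e,d@n,q[2],*s["force"],s["t"],s["grip_width"]],2)
E
python3 - <<'E'
from h import *
ctrl.gripper_to(0)
ctrl.move_ptp(G(-132,0,130),RT); print(gp(),sensors.read_state()["q"])
print(ctrl.move_l(G(-132,0,38),vel=120,threshold=8),gp())
print(ctrl.move_l(G(-112,0,38),vel=60,threshold=8),gp())
E
```

```text
[-1.3286e+02 -6.2000e-01  1.3039e+02  7.2000e-01 -1.7000e-01 -9.0000e-02
  2.7800e+00 -4.1000e-01] [-5.24110946e-01  2.36260263e-01  1.78851986e+00 -3.43051262e-04
  1.11575426e+00 -4.88690280e-02]
False [-132.14   -0.79   38.66    0.18   -0.21   -0.4     3.7    -0.77]
False [-1.1143e+02 -2.0000e-02  3.8170e+01  5.0000e-02  1.0000e-02  2.4000e-01
  4.1800e+00 -1.5000e-01]
```

Run:
```python
from h import *
print(ctrl.move_l(G(-90,0,38),vel=30,threshold=10),gp())
print(ctrl.move_l(G(-36,0,38),vel=35,threshold=12),gp())
print(ctrl.move_l(G(-12,0,38),vel=15,threshold=12),gp())
p,d=optics.grab_frame("top"); cv2.imwrite("pics/t1.png",cv2.resize(p[135:255,195:365,::-1],None,fx=4,fy=4,interpolation=2))
```

```text
False [-8.974e+01  2.000e-02  3.801e+01  6.700e-01  0.000e+00  4.500e-01
  5.070e+00 -3.700e-01]
False [-3.594e+01  2.000e-02  3.799e+01 -3.000e-01 -1.700e+00  3.000e-02
  6.760e+00  4.800e-01]
True [-26.79   0.29  37.68  -0.35  -1.17  -0.21   7.62  -0.06]
```

View pics/t1.png

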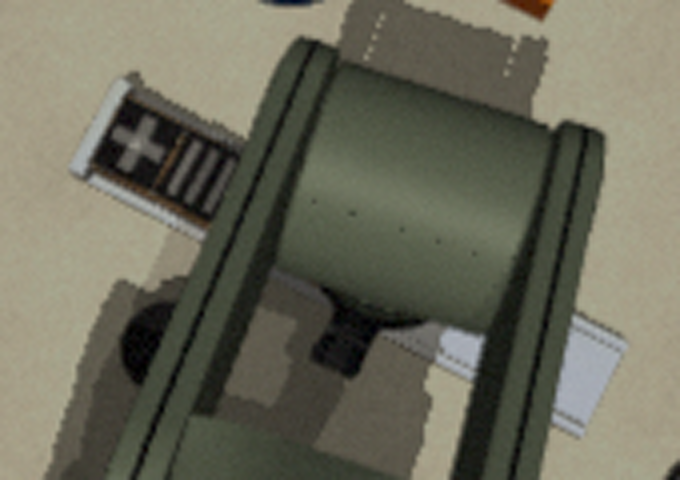

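The plus block now touches the stop plate at about (105,130), and the force stop came at x = -26.8 against an expected -26. I'll press once more, back off and measure the row.

Run:
```python
from h import *
print(ctrl.move_l(G(-20,0,38),vel=10,threshold=15),gp())
ctrl.hold(0.3); print(gp())
ctrl.move_l(G(-50,0,38),vel=80); ctrl.move_l(G(-50,0,110),vel=150)
th=-0.58; off=6+11*abs(np.sin(th))+14.5*np.cos(th)+16; r=48
x,y=np.array([-25,-40])+r*np.array([-np.cos(th),np.sin(th)])+off*np.array([-np.sin(th),-np.cos(th)])
print(x,y); ctrl.move_ptp(G(x,y,110),RT); print(gp())
for nm in("side","top"):
    p,d=optics.grab_frame(nm); W=world(nm,d); Q=W[d>0]; D=Q[:,:2]-O; X=D@e;Y=D@n;Z=Q[:,2]
    t=(X>-60)&(X<142)&(abs(Y)<30)&(Z>39)&(Z<46); print(nm,np.percentile(X[t],[1,99]),np.percentile(Y[t],[1,99]),np.median(Z[t]))
    a=(slice(135,255),slice(195,365)) if nm=="top" else (slice(130,250),slice(205,345))
    cv2.imwrite(f"pics/{nm}2.png",cv2.resize(p[a][:,:,::-1],None,fx=4,fy=4,interpolation=2))
```

```text
True [-26.82   1.27  36.87   0.31  -0.98   0.67   8.18  -0.44]
[-26.87   1.9   36.37   0.05  -1.06  -0.7    8.48  -0.24]
-43.14322545964694 -99.89495595058425
[-4.3390e+01 -9.8990e+01  1.0765e+02 -6.3000e-01  5.0000e-02 -5.9000e-01
  1.0040e+01  4.2000e-01]
side [-13.40642627 140.2513266 ] [-24.02347095  20.93225162] 43.11890519717046
top [ 35.61844622 141.19538323] [-21.36735799  21.80114149] 42.4403424756459
```

View pics/side2.png

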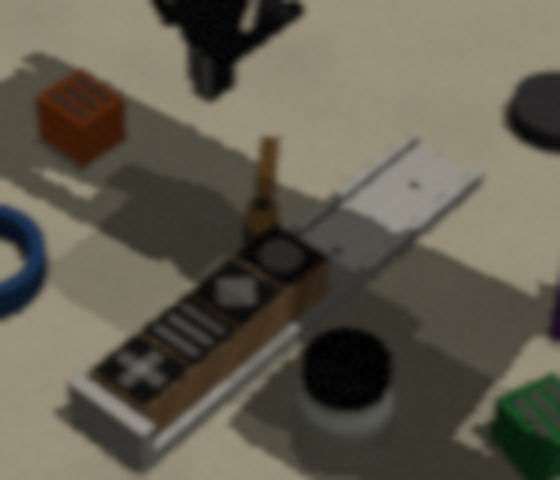

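The row is tight against the stop (plate at (110,405)), closed up, with its rear edge at about x = -13.4 to -15. The latch is still open, tip at (268,140). Now I sweep the latch.

```bash
cat >> h.py <<'E'
def behind(th,gap=0,r=48):
    off=6+11*abs(np.sin(th))+14.5*abs(np.cos(th))+gap
    return np.array([-25,-40])+r*np.array([-np.cos(th),np.sin(th)])+off*np.array([-np.sin(th),-np.cos(th)])
E
python3 - <<'E'
from h import *
x,y=behind(-.58,16)
print(ctrl.move_l(G(x,y,46),vel=120,threshold=8),gp())
for th in np.arange(-.5,1.41,.15):
    hit=ctrl.move_l(G(*behind(th),46),vel=60,threshold=15)
    print(round(th,2),hit,gp())
    if hit: break
p,d=optics.grab_frame("side"); cv2.imwrite("pics/side3.png",cv2.resize(p[130:250,205:345,::-1],None,fx=4,fy=4,interpolation=2))
E
```

```text
False [-4.3040e+01 -1.0011e+02  4.6350e+01 -6.0000e-02  9.4000e-01  3.5000e-01
  1.0820e+01  8.0000e-02]
-0.5 False [-55.91 -83.79  46.36  -1.     0.86   0.12  11.31  -0.21]
-0.35 False [-62.45 -78.04  45.86   0.27  -1.17   0.55  11.6   -0.34]
-0.2 False [-6.795e+01 -7.088e+01  4.582e+01 -1.900e-01  8.200e-01 -3.500e-01
  1.190e+01 -4.000e-02]
-0.05 False [-72.17 -62.7   45.85  -0.21   0.33  -0.19  12.2   -0.16]
0.1 False [-7.512e+01 -5.604e+01  4.593e+01  6.500e-01 -1.080e+00 -8.000e-01
  1.248e+01 -4.000e-02]
0.25 False [-7.732e+01 -4.959e+01  4.590e+01  1.180e+00  3.600e-01  1.000e-01
  1.274e+01  1.000e-02]
0.4 False [-78.52 -42.33  45.85  -0.2   -0.22   0.11  13.01   0.22]
0.55 False [-7.852e+01 -3.461e+01  4.580e+01 -2.900e-01  1.080e+00  5.000e-02
  1.328e+01 -2.900e-01]
0.7 False [-7.721e+01 -2.674e+01  4.582e+01 -2.900e-01  2.000e-02  9.500e-01
  1.357e+01 -5.000e-02]
0.85 False [-7.439e+01 -1.883e+01  4.581e+01 -4.200e-01  3.000e-02  1.400e-01
  1.386e+01  1.000e-01]
1.0 False [-7.009e+01 -1.128e+01  4.582e+01  1.200e+00  3.100e-01  1.900e-01
  1.415e+01 -3.000e-02]
1.15 False [-64.3   -4.44  45.85   0.68   0.46   0.45  14.45   0.36]
1.3 False [-57.13   1.39  45.88  -0.12  -0.33  -0.21  14.75   0.2 ]
```

View pics/side3.png

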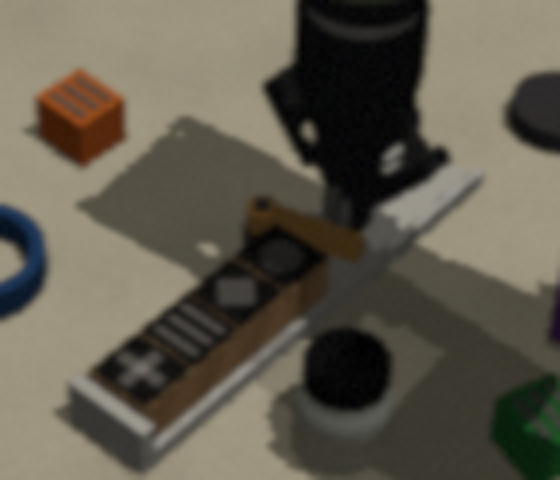

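The bar has swung over the channel (pivot (262,210), tip (350,245)), with the fingers behind it and the row undisturbed. Now I push it to its limit.

Run:
```python
from h import *
print(ctrl.move_l(G(*behind(1.45),46),vel=30,threshold=8),gp())
print(ctrl.move_l(G(-28,10,46),vel=15,threshold=10),gp())
ctrl.hold(.3)
ctrl.move_l(G(-65,8,46),vel=80); ctrl.move_l(G(-65,8,130),vel=150)
ctrl.move_ptp(G(-200,-60,220),RT)
for nm in("side","top"):
    p,d=optics.grab_frame(nm); W=world(nm,d); Q=W[d>0]; D=Q[:,:2]-O; X=D@e;Y=D@n;Z=Q[:,2]
    t=(X>-18)&(X<142)&(abs(Y)<30)&(Z>39.5)&(Z<46); print(nm,np.percentile(X[t],[1,99]),np.percentile(Y[t],[1,99]),np.median(Z[t]))
    l=(X>-50)&(X<-12)&(Y>-60)&(Y<40)&(Z>29)&(Z<39); print(rect(np.c_[X,Y][l]))
    a=(slice(135,255),slice(195,365)) if nm=="top" else (slice(130,250),slice(205,345))
    cv2.imwrite(f"pics/{nm}4.png",cv2.resize(p[a][:,:,::-1],None,fx=4,fy=4,interpolation=2))
print(gp())
```

```text
False [-49.03   5.75  45.92  -0.72  -1.    -0.13  15.27  -0.06]
True [-4.267e+01  6.900e+00  4.574e+01  7.000e-02 -2.110e+00  1.610e+00
  1.602e+01  4.000e-02]
side [-12.94089366 140.85745945] [-23.33455084  20.9260852 ] 43.35358244673192
(array([-22.6, -12.8]), array([22.3, 76. ]), 1.4922)
top [-13.54453463 140.33915938] [-21.49075239  21.80589958] 42.569402918054244
(array([-22.8, -11.7]), array([19.4, 75.1]), 1.5057)
[-1.9822e+02 -5.8050e+01  2.1755e+02  1.6000e-01 -8.4000e-01  2.0000e-02
  1.8280e+01 -2.2000e-01]
```

View pics/top4.png

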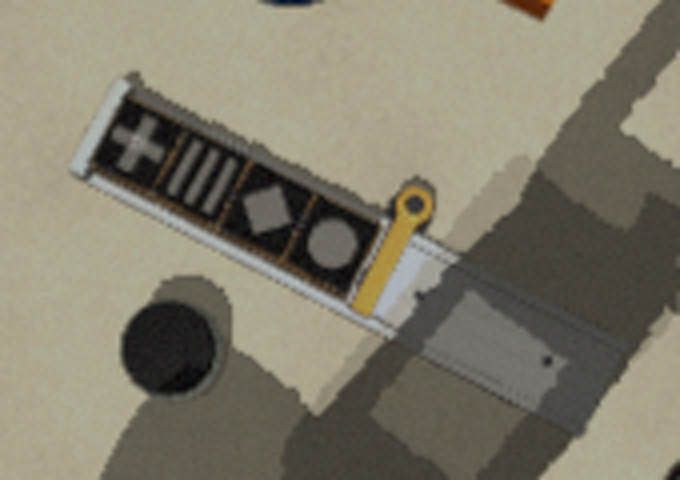

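View pics/side4.png

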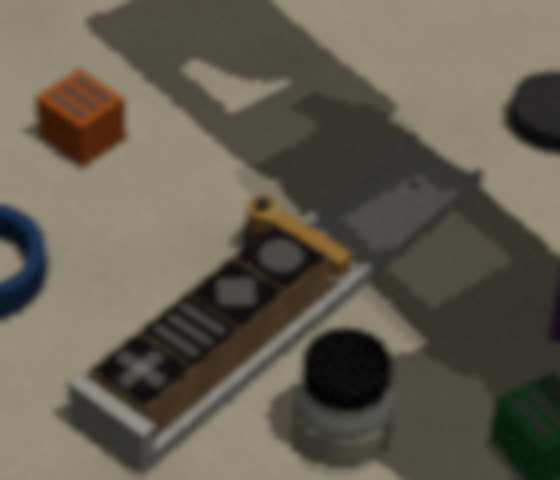

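The top view shows the bar square across the channel: its slope from (413,205) to (365,308) matches the channel normal within about 0.02 rad. It sits just behind the disc block with a thin gap. The row is tight against the stop, the hand is clear and the bystanders haven't moved.

```bash
python3 -c "
from plant import ctrl
print(ctrl.finish_job())"
```

```text
the job is handed in; nothing more can be done
None
```

The job is handed in: the row is tight against the end stop, the latch is square across the channel behind it, and the hand is clear; no verdict was returned.

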